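# Unlatch the board cage and hold its sprung gate wide

## Task

A colleague wants to take the circuit boards out of the small cage on the bench. Squeeze its two catches on the top bar, first the one with the two round posts, then the one with the two flat ribbed plates, pressing each pair fully together (a catch stays where it is left); then take the gate by its upright post and swing it out past the stiff point until it stands about square to the cage front. The gate is sprung, so finish while still holding the post, with the gate held still and wide open; leave the things lying round about alone.

Things in the scene. Friction and masses are not known exactly. Their poses are not given: they have to be found in the camera images.
- cage: open-topped sheet-metal cage fixed to the bench, 150 mm deep (x) by 232 mm wide (y), walls 80 mm high. Origin: centre of its underside; x points into the cage away from the gate, y along the front toward the hinge, z up. A bar along the front at x = -55 mm, top at z = 90 mm, carries the catches at y = +45 and -45 mm (which is where varies). The shut gate is in the plane x = -80 mm
- round_catch_grip (a point): middle of the round catch, axes as the cage's: two upright black rods, 16 mm diameter, side by side along y, 94 to 132 mm above the bench (this point at 118 mm). Not squeezed, the outer faces are at y = -24 and +22 mm from this point. The -y rod is fixed, the +y rod slides 12 mm toward it; fully in, they measure 34 mm over the outsides (centred at y = -7 mm)
- round_catch_slide (a joint): travel of the round catch's sliding rod: 0 free, 0.012 m fully squeezed. Friction about 3 N, no spring: it stays where it is left. Its hook blocks the gate until it has gone in about 9 mm
- round_catch_fixed: the fixed (-y) rod of the round catch; origin 28 mm below the catch's grip point
- flat_catch_grip (a point): middle of the flat catch, axes as the cage's: two upright ribbed black plates, 28 mm wide (x), 8 mm thick, side by side along y, 94 to 132 mm above the bench (this point at 118 mm). Not squeezed, the outer faces are at y = -22 and +20 mm from this point. The -y plate is fixed, the +y plate slides 12 mm toward it; fully in, they measure 30 mm over the outsides (centred at y = -7 mm)
- flat_catch_slide (a joint): travel of the flat catch's sliding plate: 0 free, 0.012 m fully squeezed. Friction about 3 N, no spring: it stays where it is left. Its hook blocks the gate until it has gone in about 9 mm
- flat_catch_fixed: the fixed (-y) plate of the flat catch; origin 28 mm below the catch's grip point
- post_grip (a point): grasp point on the gate's upright black post, 14 mm diameter, 76 to 146 mm above the bench (this point at 130 mm), 32 mm in front of the gate leaf (8 mm thick, top edge at 88 mm, two tabs up to 108 mm) and 150 mm along the leaf from the hinge. With the gate shut it is at x = -112, y = -46 mm in the cage's axes. The round post may turn between the fingers
- gate_post: the gate's upright post with its bracket; origin at the same point as post_grip
- hinge_axis (a point): point on the gate's vertical hinge axis at 130 mm above the bench: x = -80, y = +104 mm in the cage's axes; same axes as the cage
- gate (a joint): gate angle: 0 shut, grows as the post swings out from the cage (to the cage's -x, clockwise from above) about hinge_axis; 1.57 rad is square to the front, stop at 1.8 rad. A spring pulls it shut (1 to 2 N at the post); a ball detent resists from about 0.27 to 0.65 rad (about 4 N more at the post); let go when wide, it falls back to about 0.97 rad
- multimeter: bystander: orange and black multimeter 145 x 69 x 39 mm lying on the bench, right of the cage; origin centre of underside
- solder_tin: bystander: round metal tin, 56 mm diameter, 28 mm high, left of the cage; origin centre of underside
- tape_roll: bystander: tan tape roll 69 mm diameter, 24 mm high, lying in front and right of the cage; origin centre of underside

How it is judged (in metres and radians):
On the way, in this order (a step that is already met when the one before it is completed fails the run):
1. the round catch is squeezed in between the fingers (value of joint round_catch_slide above 0.0095 m and contact force between the fingers and round_catch_fixed above 1 N), for 0.1 s.
2. then the flat catch is squeezed in between the fingers (value of joint flat_catch_slide above 0.0095 m and contact force between the fingers and flat_catch_fixed above 1 N), for 0.1 s.
3. then the gate is swung past its detent (value of joint gate above 1.05 rad), for 0.1 s.
At the end, for the whole second after the job is handed in: the gate stands more than 1.3 rad open and still (under 0.1 rad/s) with the fingers holding its post (more than 0.7 N), both catches still squeezed in (more than 8 mm) (value of joint gate above 1.3 rad and velocity of joint gate between -0.1 and 0.1 rad/s and contact force between the fingers and gate_post above 0.7 N and value of joint each of round_catch_slide, flat_catch_slide above 0.008 m); the arm keeps its last pose, push and grip.
It fails at once if the flat catch is squeezed before the round one (value of joint flat_catch_slide above 0.005 m and value of joint round_catch_slide below 0.007 m).
It fails at once if a thing lying round about is disturbed (moved more than 25 mm) (distance of any of multimeter, solder_tin, tape_roll from where it was at the start of the episode above 0.025 m).
It also fails if it takes over 58 s, if anything falls off the work surface, if the arm or the gripper's body presses on something with over 40 N, if the wrist force passes 120 N, or if a joint passes its speed limit or range.

## Robot

A 6-joint arm with a two-finger parallel gripper is mounted at the origin on a cart in front of the work surface, level with it; the furniture and walls round the work are solid. World frame = base frame: x ahead of the robot, y to its left, z up, the work surface at z = 0. Lengths are in mm, angles in rad, forces in N, time in s.
With the tool pointing down it reaches from about 275 to 775 mm from the base axis. Payload 14.6 kg.
Tool frame: the origin (TCP) lies at the very end of the fingers, on their centre line; the grasp point (between the pads) lies manip.pinch_z behind it (manip.pinch_z is the distance from the TCP to the grasp point, in mm); z points along the fingers, y is the line along which they close (so a half turn about z gives the same grasp; the last joint's range is limited). The gripper opens to 85 mm and grips with 20 to 120 N. Pads are 22 mm wide; open, the fingers measure 114 mm over their backs; the gripper's body (76 mm by 85 mm) begins 54 mm behind the grasp point. The pads swing forward as they close: fully open they stand 13 mm farther back than shut.
Start: joints at [1.026, 0.263, -0.048, 1.259, 0, 1.415], TCP at [199.506, 485.619, 231.278] pointing down, gripper open.
Joint ranges: [-2.65, 2.65], [-0.89, 1.7], [-1.18, 1.37], [-2.13, 2.11], [-1.35, 1.29], [-3.14, 3.14]. Speed limits (rad/s): [1.89, 1.89, 2.57, 2.79, 3.14, 3.14].

## Interface

Orientations are given as a unit quaternion [w, x, y, z].
In Python, from bench import manip, imaging, hand_in, nets gives the robot as it stands.
- The arm moves only by the tool carry_out, never from a script. Its argument "motion" is one flat list of numbers, 6 for each row, row after row: the shift along the tool's x, y, z normalised to -1 to 1, where 1 is 0.5 m, then the turn, a rotation vector about the tool's x, y, z normalised to -1 to 1, where 1 is 180 degrees. A call has 1 to 10 rows; each row is the pose to reach, as a shift and turn from the pose commanded when the call began, along the tool's axes at that moment, turning the shorter way round; what a row does not reach only later rows make up. A row lasts 1/10 s, in which the tool goes at most 50 mm and 8.59 degrees, less where a joint would pass 70% of its speed; a pose out of reach is approached as far as the arm can. A call with a number of a shift or a turn outside -1 to 1 is refused whole. A call with a gripper value outside its range is refused whole. "gripper" is the opening in per cent of the stroke, from 0 (shut) to 100 (fully open), set as the call begins (left out, the last holds). The fingers move at their own pace and stop on an object; "force" is the grip in N (left out, the last holds). Time passes only in rows, so rows that repeat a pose let the fingers close. It gives the time, the measured TCP pose, the force, the opening and the grip force at its end, in the units of the state.
- manip.read_state(): the state, without advancing time (a new reading comes with each control period).
- imaging.capture(name): name is "side" or "top" or "wrist"; returns the picture (400x640x3 uint8, red, green, blue); there is no depth.
- imaging.calibration(name): a dict with "intrinsics" (3x3 intrinsics, pixels), "pose" (4x4, takes a point from camera to world coordinates); the wrist camera has in their place "T_tool_cam" (4x4, takes a point from camera to tool coordinates, whose origin is the TCP and whose axes are the flange's). Camera axes: x right, y up, looking along -z (the intrinsics and any distortion apply to the point x, -y, -z); pixel columns grow to the right and rows downward; lengths in mm; the calibration is good to about 2 mm. A picture is of the moment at which its call begins: read the wrist's pose just before it. calibration takes no time and is no camera call.
- hand_in(): hands the job in; it is judged then, once.
Trained networks look in the newest picture that a camera, given by its name, has taken for a name from the list of things; names that differ only in an ending like _2 or _b are one class to them, and where a whole thing is asked for, a point or a joint stands for the part that bears it (a point fixed in the world has none). Each returns a list of dicts, best first, with "conf" (0 to 1); they miss things now and then, are a little off and sometimes report something else, mostly with a low value. They report only what shows in the picture. A call takes as long as a camera call.
- nets.search_frame(camera, label): "uv" ([column, row] in pixels, amid what is visible of it).
The state is a dict: "time_s": time; "qpos": joint angles; "joint_velocities": joint speeds; "joint_efforts": joint torques, N m; "eef_pos": TCP position; "ee_rot": TCP orientation; "ft_force": force on the tool from outside, world axes, zero at the start; "wrist_torque": the same for the moment, N m; "grip_width": finger opening in mm; "grasp_force": force on a finger pad.
Only numpy, scipy, OpenCV 4.12 (cv2) and the standard library are available. Lean on these libraries where they do the work, as an engineer would, in place of code of your own. Each camera call takes 0.05 s, during which the arm holds its last target. There are 200 camera calls.

## Working session

There is one attempt and no reset: what is moved stays moved. The work goes in short steps, Python scripts to look and compute and a tool call to move; the robot and the scene stay as the last step left them, time stands still between calls to the robot, and variables do not carry over. Pictures are saved under pics/ and viewed, at most 10 in all, crops included, and the job is handed in when it is done.

Besides the shell and the picture viewer there is one more tool, called after "Emit:" as name(argument=value, ...) on one line, values as JSON. carry_out: Moves the arm, as the interface text tells. Scaled input: -1 to 1 covers 0.5 m each way for a shift and 180 degrees each way for a turn. Its arguments: {"type":"object","properties":{"motion":{"type":"array","items":{"type":"number"}},"gripper":{"type":"number"},"force":{"type":"number"}},"required":["motion"]}

```bash
mkdir -p pics; cat > h.py <<'E'
import numpy as np, cv2, json
from bench import manip, imaging, nets
from scipy.spatial.transform import Rotation as R
def rot(s): 
    q=s["ee_rot"]; return R.from_quat([q[1],q[2],q[3],q[0]])
def cam(n,s=None):
    c=imaging.calibration(n); K=np.array(c["intrinsics"])
    if "pose" in c: T=np.array(c["pose"])
    else:
        W=np.eye(4); W[:3,:3]=rot(s).as_matrix(); W[:3,3]=s["eef_pos"]; T=W@np.array(c["T_tool_cam"])
    return K,T,c
def proj(K,T,P):
    p=np.linalg.inv(T)@np.append(P,1); x=K@np.array([p[0],-p[1],-p[2]]); return x[:2]/x[2]
def ray(K,T,uv):
    d=np.linalg.inv(K)@np.array([uv[0],uv[1],1.]); d=T[:3,:3]@np.array([d[0],-d[1],-d[2]]); return T[:3,3],d
def atz(K,T,uv,z):
    o,d=ray(K,T,uv); return o+d*(z-o[2])/d[2]
E
python3 - <<'E'
from h import *
s=manip.read_state(); print(s, manip.pinch_z)
for n in ["top","side","wrist"]:
    im=imaging.capture(n); cv2.imwrite(f"pics/{n}0.png",im[:,:,::-1])
    K,T,c=cam(n,s); print(n,[k for k in c],T[:3,3].round(),K.round().tolist())
    for l,z in [("cage",60),("round_catch_grip",118),("flat_catch_grip",118),("post_grip",130),("multimeter",20),("solder_tin",14),("tape_roll",12)]:
        for r in nets.search_frame(n,l)[:2]:
            print(l,np.round(r["uv"]),round(r["conf"],2),atz(K,T,r["uv"],z).round())
E
```

```text
{'time_s': 0.0, 'qpos': array([ 1.02568491e+00,  2.63545543e-01, -4.89315368e-02,  1.25941377e+00,
       -5.71839843e-07,  1.41551095e+00]), 'joint_velocities': array([-0.00038654,  0.00036322, -0.00152251,  0.00175154, -0.00139829,
       -0.00060828]), 'joint_efforts': array([-2.15280452e-03, -6.37612653e+01,  3.84561646e+01,  1.38319467e-02,
       -1.68737793e-04, -1.17480391e-05]), 'eef_pos': array([199.36712354, 485.37338956, 230.81536076]), 'ee_rot': array([-1.87488762e-04,  1.93681175e-01,  9.81064373e-01, -5.14144938e-04]), 'ft_force': array([-0.68733733, -0.23240974,  0.48840834]), 'wrist_torque': array([ 0.02521711, -0.02681646,  0.02629657]), 'grasp_force': 0.0, 'grip_width': 85.52061366731996} 18.700000000000003
top ['intrinsics', 'pose'] [ 413.  -10. 1203.] [[452.0, 0.0, 321.0], [0.0, 452.0, 199.0], [0.0, 0.0, 1.0]]
cage [335. 167.] 0.87 [681. -56.  60.]
round_catch_grip [354. 184.] 0.5 [626. -98. 118.]
flat_catch_grip [319. 179.] 0.6 [639. -13. 118.]
multimeter [443. 194.] 0.85 [ 611. -341.   20.]
solder_tin [203. 229.] 0.83 [534. 294.  14.]
tape_roll [422. 261.] 0.82 [ 436. -279.   12.]
tape_roll [354. 184.] 0.4 [ 644. -106.   12.]
side ['intrinsics', 'pose'] [ 346. -908.  557.] [[392.0, 0.0, 309.0], [0.0, 392.0, 194.0], [0.0, 0.0, 1.0]]
cage [354. 221.] 0.69 [ 674. -132.   60.]
round_catch_grip [328. 203.] 0.62 [ 607. -127.  118.]
flat_catch_grip [325. 183.] 0.66 [634. -16. 118.]
post_grip [312. 204.] 0.61 [ 562. -144.  130.]
multimeter [360. 295.] 0.89 [ 608. -344.   20.]
multimeter [273. 290.] 0.63 [ 441. -283.   20.]
solder_tin [273. 177.] 0.53 [547. 287.  14.]
tape_roll [275. 289.] 0.86 [ 447. -270.   12.]
tape_roll [365. 297.] 0.25 [ 618. -345.   12.]
wrist ['intrinsics', 'T_tool_cam'] [132. 514. 375.] [[340.0, 0.0, 319.0], [0.0, 340.0, 198.0], [0.0, 0.0, 1.0]]
```

```bash
python3 - <<'E'
import cv2,numpy as np
a=cv2.imread("pics/top0.png")[90:290,180:500]; b=cv2.imread("pics/side0.png")[140:260,250:450]
cv2.imwrite("pics/a.png",np.vstack([cv2.resize(a[40:150,90:230],(700,550),interpolation=cv2.INTER_CUBIC)]))
cv2.imwrite("pics/b.png",cv2.resize(b,(800,480),interpolation=cv2.INTER_CUBIC))
E
```

```text
(no output)
```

View pics/a.png

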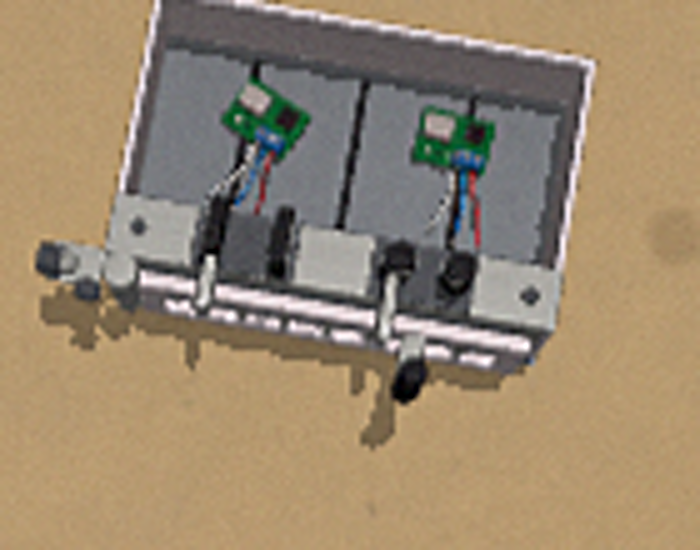

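View pics/b.png

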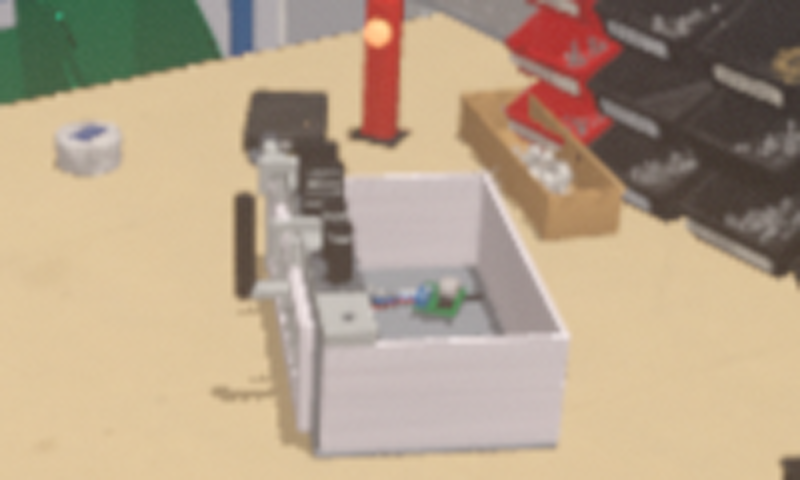

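```bash
cat > fit.py <<'E'
from h import *
from scipy.optimize import least_squares
def c2w(p,P):
    c,s=np.cos(p[2]),np.sin(p[2]); return np.array([p[0]+c*P[0]-s*P[1],p[1]+s*P[0]+c*P[1],P[2]])
E
python3 - <<'E'
from fit import *
K,T,_=cam("top"); Ks,Ts,_=cam("side")
f=lambda x,y:(270+x/5,130+y/5); g=lambda x,y:(250+x/4,140+y/4)
top=[((75,116,80),f(157,1)),((75,-116,80),f(594,63)),((-55,-61,132),f(461,263)),((-55,-31,132),f(400,252)),((-55,27,132),f(284,228)),((-55,61,132),f(216,215))]
side=[((75,-116,80),g(567,335)),((75,-116,0),g(557,446)),((75,116,80),g(487,174)),((-112,-46,146),g(244,194)),((-112,-46,85),g(242,292))]
obs=[(K,T)+o for o in top]+[(Ks,Ts)+o for o in side]
fun=lambda p:np.concatenate([proj(k,t,c2w(p,P))-uv for k,t,P,uv in obs])
r=least_squares(fun,[670,-56,-.15],loss="soft_l1",x_scale=[10,10,.1]); p=r.x; print(p,fun(p).reshape(-1,2).round(1).tolist())
for n,P in [("round",(-55,-45,118)),("flat",(-55,45,118)),("post",(-112,-46,130)),("hinge",(-80,104,130))]: print(n,c2w(p,P).round(1))
E
```

```text
[ 6.92026938e+02 -6.96627843e+01 -1.99587461e-01] [[-0.0, -4.4], [1.2, -1.4], [0.4, -0.3], [0.4, -0.3], [-0.0, 0.4], [-0.2, 0.5], [0.1, -0.0], [-0.4, 0.4], [-0.7, -1.5], [-0.8, -0.5], [-0.3, -2.8]]
round [ 629.2 -102.9  118. ]
flat [647.  -14.7 118. ]
post [573.1 -92.5 130. ]
hinge [634.2  48.1 130. ]
```

```bash
cat > mv.py <<'E'
from fit import *
def row(tgt,yaw,s=None):
    "row for TCP at tgt, tool down, tool y at angle yaw (rad) from world +y (ccw)"
    s=s or manip.read_state(); Rc=rot(s)
    c,si=np.cos(yaw),np.sin(yaw)
    M=np.array([[-c,-si,0],[-si,c,0],[0,0,-1]]).T  # columns x,y,z
    M=np.array([[-c,-si,0],[-si,c,0],[0,0,-1.]]); Rt=R.from_matrix(M)
    d=Rc.inv().apply(np.array(tgt)-s["eef_pos"])/500; w=(Rc.inv()*Rt).as_rotvec()/np.pi
    return d.round(4).tolist()+w.round(4).tolist(), Rt.apply([0,1,0]).round(3)
E
python3 - <<'E'
from mv import *
p=[692,-69.7,-.1996]
g=c2w(p,(-55,-52,118)); print(g)
print(row([414,187,231],-.2)); print(row([g[0],g[1],231],-.2))
E
```

```text
[ 627.78155282 -109.76233944  118.        ]
([-0.6237, -0.3894, 0.0006, -0.0, 0.0, -0.0604], array([0.199, 0.98 , 0.   ]))
([-1.2448, -0.7759, 0.0006, -0.0, 0.0, -0.0604], array([0.199, 0.98 , 0.   ]))
```

Emit:
carry_out(motion=[-0.624,-0.389,0,0,0,-0.06,-0.624,-0.389,0,0,0,-0.06,-0.624,-0.389,0,0,0,-0.06,-0.624,-0.389,0,0,0,-0.06,-0.624,-0.389,0,0,0,-0.06,-0.624,-0.389,0,0,0,-0.06,-0.624,-0.389,0,0,0,-0.06,-0.624,-0.389,0,0,0,-0.06,-0.624,-0.389,0,0,0,-0.06], gripper=100)

```text
time_s: 2.1
eef_pos: [415.8, 185.0, 231.2]
ee_rot: [0.0, 0.102, 0.995, -0.0]
ft_force: [0.1, -0.0, -0.1]
grip_width: 85.6
grasp_force: 0.0
```

```bash
python3 - <<'E'
from mv import *
g=c2w([692,-69.7,-.1996],(-55,-30,118)); print(manip.read_state()["eef_pos"],row([g[0],g[1],231],-.2))
E
```

```text
[415.75102537 185.00577073 231.16452808] ([-0.535, -0.4468, 0.0006, -0.0001, 0.0001, -0.0016], array([0.199, 0.98 , 0.   ]))
```

Emit:
carry_out(motion=[-0.535,-0.447,0,0,0,0,-0.535,-0.447,0,0,0,0,-0.535,-0.447,0,0,0,0,-0.535,-0.447,0,0,0,0,-0.535,-0.447,0,0,0,0,-0.535,-0.447,0,0,0,0,-0.535,-0.447,0,0,0,0,-0.535,-0.447,0,0,0,0,-0.535,-0.447,0,0,0,0])

```text
time_s: 3.0
eef_pos: [631.8, -85.2, 230.6]
ee_rot: [-0.001, 0.101, 0.995, 0.0]
ft_force: [0.0, 0.6, -0.0]
grip_width: 85.3
grasp_force: 0.0
```

```bash
python3 - <<'E'
from mv import *
s=manip.read_state(); im=imaging.capture("wrist"); np.savez("w1.npz",pos=s["eef_pos"],rot=s["ee_rot"])
K,T,c=cam("wrist",s); print(s["eef_pos"],s["time_s"])
p=[692,-69.7,-.1996]
for n,P in [("rfix",(-55,-61,132)),("rsl",(-55,-31,132)),("ffix",(-55,27,132)),("fsl",(-55,61,132)),("post",(-112,-46,146)),("hinge",(-80,104,108))]: print(n,proj(K,T,c2w(p,P)).round(1))
cv2.imwrite("pics/w1.png",im[:,:,::-1]); cv2.imwrite("pics/w1b.png",cv2.resize(im[:,:,::-1],(800,500)))
E
```

```text
[631.79209154 -85.15210492 230.55337389] 3.0
rfix [272.  199.7]
rsl [312.3 199.6]
ffix [390.  199.5]
fsl [435.6 199.5]
post [288.5 123. ]
hinge [482.9 160.4]
```

View pics/w1b.png

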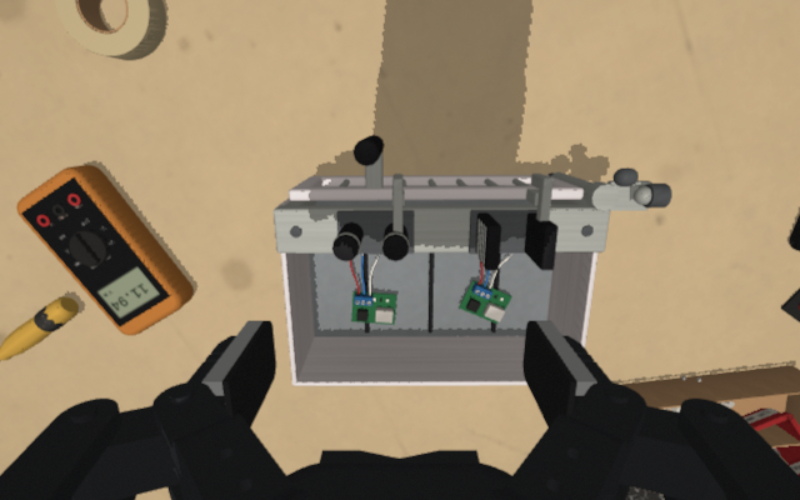

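```bash
python3 - <<'E'
import cv2
im=cv2.imread("pics/w1.png")[95:225,215:545]
import numpy as np
im=np.clip(im.astype(float)*1.6,0,255).astype('uint8')
cv2.imwrite("pics/c.png",cv2.resize(im[:,:240],(792,429),interpolation=cv2.INTER_CUBIC))
E
```

```text
(no output)
```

View pics/c.png

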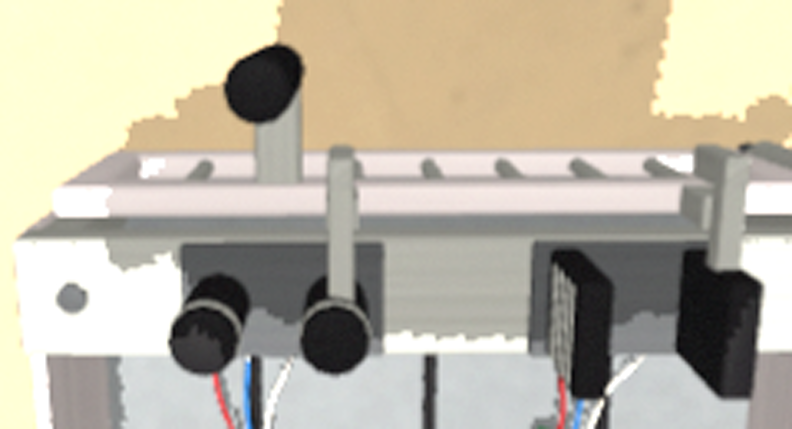

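```bash
python3 - <<'E'
from mv import *
K,T,c=cam("wrist",manip.read_state()); A=np.array(c["T_tool_cam"]); print(A.round(3).tolist())
for z in (0,-13,-30): print(z,[proj(K,A,np.array([0,y,z])).round(1).tolist() for y in (-42.7,0,42.7)])
obs=[((-55,-61,132),(276.5,198)),((-55,-31,132),(316.5,197.4)),((-112,-46,146),(293.8,121.7)),((-55,27,132),(394.4,195.9)),((-55,61,132),(439.5,197.4))]
fun=lambda p:np.concatenate([proj(K,T,c2w(p,P))-uv for P,uv in obs])
r=least_squares(fun,[692,-70,-.2],x_scale=[10,10,.1]); print(r.x,fun(r.x).round(1))
im=cv2.imread("pics/w1.png"); 
g=im[:,:,1].astype(int)
for v in (265,275,285,295): print(v,[i for i in range(180,460) if (g[v,i]<60)!=(g[v,i+1]<60)])
E
```

```text
[[0.002, 0.958, 0.288, 73.205], [1.0, -0.001, -0.002, 0.76], [-0.001, 0.288, -0.958, -143.989], [0.0, 0.0, 0.0, 1.0]]
0 [[225.5, 259.1], [316.9, 259.2], [408.2, 259.3]]
-13 [[217.5, 273.0], [316.7, 273.1], [415.8, 273.2]]
-30 [[204.9, 295.2], [316.5, 295.3], [427.9, 295.3]]
[ 6.90776060e+02 -6.50475269e+01 -1.93721779e-01] [-0.  -0.1  0.2  0.3 -0.7 -0.8  0.1  1.3  0.5 -0.5]
265 [204, 217, 291, 294, 342, 345, 392, 396, 420, 434]
275 [183, 197, 218, 419, 441, 454]
285 [190, 219, 418, 447]
295 [183, 219, 418, 454]
```

```bash
cat > q.py <<'E'
import sys
from mv import *
p=[690.7,-66.2,-.194]
x,y,z=map(float,sys.argv[1:4]); g=c2w(p,(x,y,0)); yaw=float(sys.argv[4]) if len(sys.argv)>4 else p[2]
s=manip.read_state(); print(s["time_s"],s["eef_pos"].round(1),[g[0].round(1),g[1].round(1),z],row([g[0],g[1],z],yaw,s)[0])
E
python3 q.py -55 -52 100
```

```text
3.05 [631.3 -84.4 231.1] [np.float64(626.7), np.float64(-106.6), 100.0] [-0.0, -0.0456, 0.2621, 0.0001, -0.0002, -0.0022]
```

Emit:
carry_out(motion=[0,-0.0456,0,0,0,-0.002,0,-0.0456,0.1,0,0,-0.002,0,-0.0456,0.2,0,0,-0.002,0,-0.0456,0.262,0,0,-0.002,0,-0.0456,0.262,0,0,-0.002,0,-0.0456,0.262,0,0,-0.002,0,-0.0456,0.262,0,0,-0.002])

```text
time_s: 3.75
eef_pos: [628.1, -107.3, 102.8]
ee_rot: [0.002, 0.097, 0.995, -0.0]
ft_force: [-0.0, -0.4, 0.4]
grip_width: 85.3
grasp_force: 0.0
```

```bash
python3 q.py -55 -52 100; python3 - <<'E'
from mv import *
im=imaging.capture("wrist"); cv2.imwrite("pics/w2.png",im[100:340,140:500,::-1])
E
```

```text
3.75 [ 628.1 -107.3  102.8] [np.float64(626.7), np.float64(-106.6), 100.0] [0.003, 0.0008, 0.0057, -0.0001, 0.0011, -0.0001]
```

View pics/w2.png

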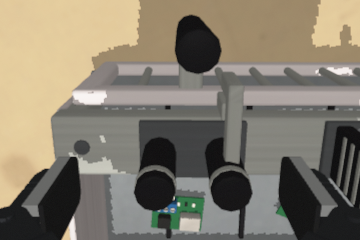

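Emit:
carry_out(motion=[0.003,0,0.004,0,0,0,0.003,0,0.004,0,0,0,0.003,0,0.004,0,0,0,0.003,0,0.004,0,0,0,0.003,0,0.004,0,0,0,0.003,0,0.004,0,0,0,0.003,0,0.004,0,0,0,0.003,0,0.004,0,0,0], gripper=0, force=25)

```text
time_s: 4.6
eef_pos: [625.8, -107.3, 99.0]
ee_rot: [0.0, 0.097, 0.995, 0.0]
ft_force: [-0.7, 2.4, 9.9]
grip_width: 32.0
grasp_force: 24.5
```

Emit:
carry_out(motion=[0,0,0,0,0,0,0,0,0,0,0,0,0,0,0,0,0,0])

```text
time_s: 4.9
eef_pos: [625.8, -107.3, 99.0]
ee_rot: [0.0, 0.097, 0.995, 0.0]
ft_force: [-2.3, 2.4, 9.0]
grip_width: 31.7
grasp_force: 24.5
```

```bash
python3 - <<'E'
from mv import *
s=manip.read_state(); im=imaging.capture("wrist"); cv2.imwrite("pics/w3.png",im[100:340,140:500,::-1])
E
```

```text
(no output)
```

View pics/w3.png

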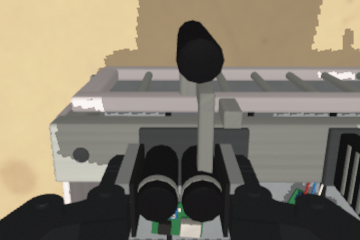

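Emit:
carry_out(motion=[0,0,0,0,0,0,0,0,0,0,0,0,0,0,0,0,0,0,0,0,-0.1,0,0,0,0,0,-0.14,0,0,0,0,0.09,-0.14,0,0,0,0,0.18,-0.14,0,0,0,0,0.18,-0.1,0,0,0,0,0.18,-0.005,0,0,0,0,0.18,-0.005,0,0,0], gripper=100)

```text
time_s: 5.95
eef_pos: [639.9, -18.3, 95.9]
ee_rot: [-0.004, 0.097, 0.995, 0.0]
ft_force: [-0.3, 0.8, -0.6]
grip_width: 85.4
grasp_force: 0.0
```

```bash
python3 q.py -55 38 100; python3 - <<'E'
from mv import *
s=manip.read_state(); im=imaging.capture("wrist"); cv2.imwrite("pics/w4.png",im[100:340,140:500,::-1])
E
```

```text
5.95 [639.9 -18.3  95.9] [np.float64(644.1), np.float64(-18.3), 100.0] [-0.008, 0.0016, -0.0083, -0.0001, -0.0027, -0.0002]
```

View pics/w4.png

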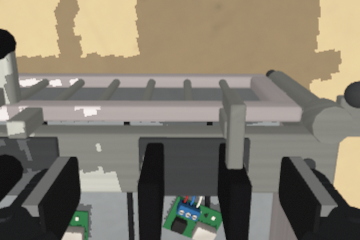

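Emit:
carry_out(motion=[0,0,0,0,0,0,0,0,0,0,0,0,0,0,0,0,0,0,0,0,0,0,0,0,0,0,0,0,0,0,0,0,0,0,0,0,0,0,0,0,0,0,0,0,0,0,0,0,0,0,0,0,0,0,0,0,0,0,0,0], gripper=0, force=25)

```text
time_s: 7.0
eef_pos: [643.8, -19.1, 102.3]
ee_rot: [0.001, 0.097, 0.995, 0.0]
ft_force: [-1.1, 2.4, 11.0]
grip_width: 28.3
grasp_force: 24.8
```

```bash
python3 - <<'E'
from mv import *
s=manip.read_state(); im=imaging.capture("wrist"); cv2.imwrite("pics/w5.png",im[100:340,140:500,::-1])
E
```

```text
(no output)
```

View pics/w5.png

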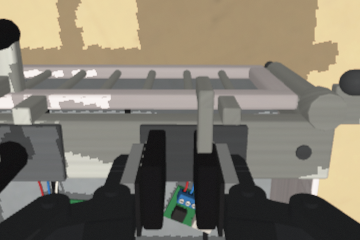

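Emit:
carry_out(motion=[0,0,0,0,0,0,0,0,0,0,0,0,0,0,0,0,0,0,0,0,-0.1,0,0,0,0,0,-0.15,0,0,0,0.06,-0.08,-0.15,0,0,0,0.114,-0.168,-0.15,0,0,0,0.114,-0.168,-0.15,0,0,0,0.114,-0.168,-0.15,0,0,0], gripper=100)

```text
time_s: 7.95
eef_pos: [570.3, -91.2, 176.1]
ee_rot: [0.0, 0.098, 0.995, -0.0]
ft_force: [0.5, 0.3, 0.4]
grip_width: 85.0
grasp_force: 0.0
```

```bash
python3 q.py -112 -46 111; python3 - <<'E'
from mv import *
s=manip.read_state(); im=imaging.capture("wrist"); cv2.imwrite("pics/w6.png",im[:,:,::-1])
K,T,c=cam("wrist",s); p=[690.7,-66.2,-.194]
for z in (146,100): print(proj(K,T,c2w(p,(-112,-46,z))))
E
```

```text
7.95 [570.3 -91.2 176.1] [np.float64(571.9), np.float64(-89.7), 111.0] [-0.0025, 0.0035, 0.1302, -0.0, 0.0001, -0.0009]
[320.32860102 236.22080638]
[320.01609406 209.53125317]
```

View pics/w6.png

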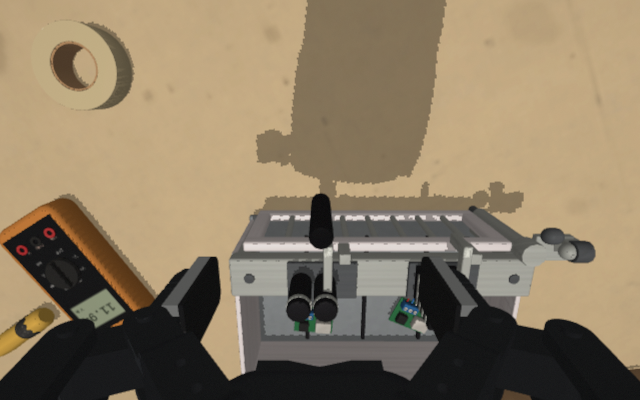

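Emit:
carry_out(motion=[-0.002,0.003,0.1,0,0,0,-0.002,0.003,0.13,0,0,0,-0.002,0.003,0.13,0,0,0,-0.002,0.003,0.13,0,0,0])

```text
time_s: 8.4
eef_pos: [572.9, -88.6, 111.2]
ee_rot: [0.0, 0.097, 0.995, 0.0]
ft_force: [-0.6, -0.9, 1.1]
grip_width: 85.5
grasp_force: 0.0
```

Emit:
carry_out(motion=[0,0,0,0,0,0,0,0,0,0,0,0,0,0,0,0,0,0,0,0,0,0,0,0,0,0,0,0,0,0,0,0,0,0,0,0,0,0,0,0,0,0,0,0,0,0,0,0,0,0,0,0,0,0,0,0,0,0,0,0], gripper=0, force=50)

```text
time_s: 9.4
eef_pos: [571.9, -90.5, 111.2]
ee_rot: [0.0, 0.098, 0.995, -0.001]
ft_force: [-3.3, -9.0, 3.9]
grip_width: 12.8
grasp_force: 48.8
```

```bash
python3 - <<'E'
from mv import *
s=manip.read_state(); print(s["eef_pos"],s["ft_force"],s["grip_width"])
# relative cage-frame offsets of the post; tool x=-cage x, tool y=cage y
for th in np.arange(.15,1.66,.15):
    c,si=np.cos(th),np.sin(th); x,y=-32,-150
    d=np.array([c*x+si*y-x,-si*x+c*y-y]); print(round(th,2),(-d[0]/500).round(4),(d[1]/500).round(4))
E
```

```text
[571.94058379 -90.49096266 111.18200287] [-3.2529095  -9.0115856   3.87619902] 12.812726607746704
0.15 0.0441 0.0129
0.3 0.0858 0.0323
0.45 0.1241 0.0577
0.6 0.1582 0.0885
0.75 0.1873 0.1241
0.9 0.2108 0.1636
1.05 0.2281 0.2062
1.2 0.2388 0.2509
1.35 0.2427 0.2967
1.5 0.2398 0.3426
1.65 0.23 0.3875
```

Emit:
carry_out(motion=[0,-0.004,0,0,0,0,0.022,0.002,0,0,0,0,0.044,0.009,0,0,0,0,0.065,0.018,0,0,0,0,0.086,0.028,0,0,0,0,0.105,0.04,0,0,0,0,0.124,0.054,0,0,0,0,0.142,0.069,0,0,0,0,0.158,0.0845,0,0,0,0,0.158,0.0845,0,0,0,0])

```text
time_s: 10.4
eef_pos: [500.2, -32.3, 110.9]
ee_rot: [-0.001, 0.098, 0.995, -0.001]
ft_force: [-8.4, -11.2, 6.8]
grip_width: 12.6
grasp_force: 50.0
```

```bash
cat > g.py <<'E'
from mv import *
s=manip.read_state(); p=[690.7,-66.2,-.194]; h=c2w(p,(-80,104,0)); 
d=R.from_euler("z",-p[2]).apply(np.array(s["eef_pos"])-h)
print(d.round(1),"r",np.hypot(d[0],d[1]),"th",np.arctan2(-150,-32)-np.arctan2(d[1],d[0]),"F cage",R.from_euler("z",-p[2]).apply(s["ft_force"]).round(1),s["grip_width"])
E
python3 g.py
```

```text
[-113.5 -107.5  110.9] r 156.31100908507204 th 0.6025668309009271 F cage [ -6.1 -12.7   6.8] 12.620423732271247
```

Emit:
carry_out(motion=[0.004,-0.004,0,0,0,0,0.02,0.014,0,0,0,0,0.033,0.033,0,0,0,0,0.046,0.053,0,0,0,0,0.057,0.0725,0,0,0,0,0.067,0.094,0,0,0,0,0.075,0.116,0,0,0,0,0.075,0.116,0,0,0,0])

```text
time_s: 11.2
eef_pos: [475.9, 33.1, 110.9]
ee_rot: [-0.001, 0.097, 0.995, -0.0]
ft_force: [-3.8, -1.7, 9.3]
grip_width: 12.9
grasp_force: 51.0
```

```bash
python3 g.py
```

```text
[-149.9  -48.   110.9] r 157.40802580225554 th 1.0505961580230099 F cage [-3.4 -2.4  9.3] 12.898274692601563
```

Emit:
carry_out(motion=[0.006,0.022,0,0,0,0,0.011,0.045,0,0,0,0,0.0135,0.068,0,0,0,0,0.0145,0.091,0,0,0,0,0.014,0.114,0,0,0,0,0.012,0.137,0,0,0,0,0.009,0.158,0,0,0,0,0.009,0.158,0,0,0,0,0.009,0.158,0,0,0,0,0.009,0.158,0,0,0,0])

```text
time_s: 12.2
eef_pos: [487.2, 110.7, 110.7]
ee_rot: [-0.001, 0.097, 0.995, 0.0]
ft_force: [-3.2, 0.4, 8.8]
grip_width: 12.8
grasp_force: 51.2
```

```bash
python3 g.py; python3 - <<'E'
from mv import *
im=imaging.capture("side"); im2=imaging.capture("top")
cv2.imwrite("pics/f.png",np.vstack([cv2.resize(im[130:260,200:450],(577,300)),cv2.resize(im2[120:250,200:450],(577,300))])[:,:,::-1])
E
```

```text
[-153.8   30.4  110.7] r 156.783640287712 th -4.727685204285594 F cage [-3.2 -0.2  8.8] 12.809602890327005
```

View pics/f.png

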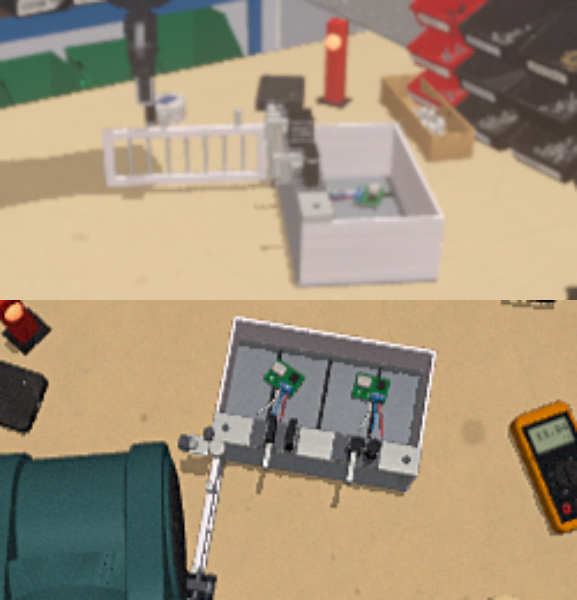

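The side and top views show the gate standing square to the cage front, at about 1.56 rad. The fingers are on the post and both catches are still squeezed in.

```bash
python3 -c "
from bench import hand_in; print(hand_in())"
```

```text
the job is handed in; nothing more can be done
None
```

I squeezed the round catch, then the flat one, and swung the gate to about 1.56 rad; the job is handed in with the gripper still holding the post at about 50 N, though the hand-in call returned no verdict.

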